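# Unpack the drying stack and mount the turntable hub

## Task

Unpack the drying stack from the top down. Put both plywood spacer boards on the pile that has been begun with one loose board on the table, squared up on one another; fit the dark wooden hub on the turntable's flat-sided spindle, turned so that its slot matches and it drops fully home; and lay the printing block flat in the low wooden tray, same face up. Set things down, do not drop them, keep the begun pile in its place, and leave the jar, tub and brush alone.

Things in the scene. Friction and masses are not known exactly. Their poses are not given: they have to be found in the camera images.
- stand: Fixed flat grey slab, 160 (x) x 80 (y) x 20 mm high, that carries the stack. Origin at the centre of its underside on the table. On it lie, from below: printing block (24 mm), lower spacer board (10 mm), hub (40 mm), upper spacer board (10 mm), roughly centred and roughly parallel, but the hub is turned any way.
- board_upper: Upper spacer board, the top of the stack: plain plywood spacer board, 150 long (x) x 64 wide (y) x 10 mm thick (z), about 70 g; origin at the centre of its underside, z up. Its underside starts 94 mm above the table.
- board_lower: Lower spacer board, between hub and printing block: plain plywood spacer board, 150 long (x) x 64 wide (y) x 10 mm thick (z), about 70 g; origin at the centre of its underside, z up. Its underside starts 44 mm above the table.
- pile_board: The board lying alone on the table, the beginning of the spacer pile; loose: plain plywood spacer board, 150 long (x) x 64 wide (y) x 10 mm thick (z), about 70 g; origin at the centre of its underside, z up.
- hub: Dark wooden round hub, a cylinder of 56 mm diameter, 40 mm high, about 120 g, with a straight slot 30 (along its x) x 15 mm (along its y) right through from top to bottom at its centre. Origin at the centre of its underside, z up. It fits the spindle either way round (half-turn symmetric). Its underside starts 54 mm above the table.
- turntable: Fixed decorating turntable that does not turn: aluminium disc of 160 mm diameter, its top 60 mm above the table, on a dark steel foot. From the disc's centre rises a steel flat-sided spindle 26 (along its x) x 11 mm (along its y), up to 90 mm above the table, its top edges rounded (5.5 mm radius). Origin on the axis at table height, z up. A hub fully home has its underside on the disc.
- block: Printing block at the bottom of the stack, wood with a 4 mm dark lino face upward: 120 long (x) x 50 wide (y) x 24 mm high (z), about 140 g. Origin at the centre of its underside, z up; it starts 20 mm above the table.
- tray: Fixed low open tray of light wood, 170 (x) x 110 (y) x 12 mm high outside, walls 6 mm, floor top 6 mm above the table. Origin at the centre of its underside, z up.
- jar: Bystander: closed amber glass jar, 56 mm diameter, 75 mm high, origin at the centre of its underside.
- tub: Bystander: clear plastic tub with white lid, 106 x 81 x 50 mm high, origin at the centre of its underside.
- brush: Bystander: paint brush, 180 mm long, lying on the table on the far side of the work, lower than 40 mm; origin near its middle.
Mind the look-alikes: they are no part of the job. Leave any pink or yellow look-alike of the board_upper alone.

How it is judged (in metres and radians):
On the way, in this order (a step that is already met when the one before it is completed fails the run):
1. the upper spacer board lies square on the begun pile, released (horizontal distance between board_upper and pile_board below 0.018 m and angle between the x axis of board_upper and the x axis of pile_board, either way round below 0.2 rad and z of board_upper in the frame of pile_board between 0.006 and 0.014 m and contact force between the fingers and board_upper below 0.1 N and linear speed of board_upper below 0.02 m/s), for 0.1 s.
2. the hub is fully home on the spindle, released (horizontal distance between hub and turntable below 0.005 m and z of hub in the frame of turntable between 0.056 and 0.063 m and angle between hub's own z axis and vertical below 0.06 rad and angle between the x axis of hub and the x axis of turntable, either way round below 0.3 rad and contact force between the fingers and hub below 0.1 N and linear speed of hub below 0.02 m/s), for 0.1 s.
3. the lower spacer board lies square on top of the upper one on the pile, released (horizontal distance between board_lower and board_upper below 0.018 m and angle between the x axis of board_lower and the x axis of board_upper, either way round below 0.2 rad and z of board_lower in the frame of board_upper between 0.006 and 0.014 m and horizontal distance between board_upper and pile_board below 0.018 m and angle between the x axis of board_upper and the x axis of pile_board, either way round below 0.2 rad and z of board_upper in the frame of pile_board between 0.006 and 0.014 m and contact force between the fingers and board_lower below 0.1 N and linear speed of board_lower below 0.02 m/s), for 0.1 s.
4. the printing block lies flat in the tray, released (z of block in the frame of tray between 0.001 and 0.0085 m and angle between block's own z axis and vertical below 0.035 rad and horizontal distance between block and tray below 0.05 m and contact force between the fingers and block below 0.1 N and linear speed of block below 0.02 m/s), for 0.1 s.
At the end, for the whole second after the job is handed in: Pile: begun board (moved under 30 mm), upper, lower board, each within 18 mm and 0.2 rad of the one below, flat. Hub on spindle: axis 5 mm, slot 0.3 rad, tilt 0.06 rad, within 3 mm of the disc. Block flat on the tray floor, face up, centres within 50 mm. All released, at rest (0.02 m/s) (all of step 2 and all of step 3 and all of step 4 and contact force between the fingers and board_upper below 0.1 N and linear speed of board_upper below 0.02 m/s and angle between board_lower's own z axis and vertical below 0.06 rad and distance of pile_board from where it was at the start of the episode below 0.03 m); the robot touches nothing.
It fails at once if a board, the hub or the block falls freely (faster than 0.7 m/s while the fingers do not touch it: a drop of more than about 25 mm) ((linear speed of board_upper above 0.7 m/s and contact force between the fingers and board_upper below 0.05 N) or (linear speed of board_lower above 0.7 m/s and contact force between the fingers and board_lower below 0.05 N) or (linear speed of hub above 0.7 m/s and contact force between the fingers and hub below 0.05 N) or (linear speed of block above 0.7 m/s and contact force between the fingers and block below 0.05 N)).
It fails at once if the jar, the tub or the brush is moved more than 30 mm (distance of any of jar, tub, brush from where it was at the start of the episode above 0.03 m).
It fails at once if the begun pile is shoved more than 30 mm (distance of pile_board from where it was at the start of the episode above 0.03 m).
It also fails if it takes over 72 s, if anything falls off the work surface, if the arm or the gripper's body presses on something with over 40 N, if the wrist force passes 120 N, or if a joint passes its speed limit or range.

## Robot

A 6-joint arm with a two-finger parallel gripper is mounted at the origin on the work surface. World frame = base frame: x ahead of the robot, y to its left, z up, the work surface at z = 0. Lengths are in mm, angles in rad, forces in N, time in s.
With the tool pointing down it reaches from about 400 to 925 mm from the base axis. Payload 12.5 kg.
Tool frame: the origin (TCP) lies midway between the tips of the shut fingers; the grasp point (between the pads) lies 19 mm behind it (env.pinch_z is the z of the grasp point in the tool frame, in mm); z points along the fingers, y is the line along which they close (so a half turn about z gives the same grasp; the last joint's range is limited). The gripper opens to 95 mm and grips with 3 to 60 N. Pads are 20 mm wide; open, the fingers measure 119 mm over their backs; the gripper's body (75 mm by 180 mm) begins 59 mm behind the grasp point.
Start: joints at [1.152, 0.491, 1.559, -0, 1.092, -0.106], TCP at [192.311, 594.696, 214.661] pointing down, gripper open.
Joint ranges: [-3.1, 3.1], [-0.84, 2.19], [0.05, 2.79], [-1.13, 4.28], [0.06, 2.93], [-2.69, 2.69]. Speed limits (rad/s): [2.22, 2.22, 2.79, 3.14, 3.14, 3.14].

## Interface

Orientations are given as [roll, pitch, yaw] about the fixed x, y, z axes, in that order (R = Rz(yaw) Ry(pitch) Rx(roll)).
In Python, from cell import env, eyes gives the robot as it stands.
- The arm moves only by the shell command python3 -m inch 'ROWS'. ROWS is JSON, a list of rows, each a list of 3 entries, a list of its own where there are three numbers: the shift along the tool's x, y, z in units of 60 mm (1.0 is 60 mm), then the turn about the tool's z in units of 5 degrees (1.0 is 5 degrees), then the closure, from -1 (fully open) to 1 (shut). In form: [[[tx, ty, tz], turn, claw], ...]. A call has exactly 10 rows; each row shifts and turns the commanded pose from where the row before left it, along the tool's axes as they then stand; what a row does not reach is not made up. A row lasts 1/8 s, in which the tool goes at most 62.5 mm and 10.7 degrees, less where a joint would pass 70% of its speed; a pose out of reach is approached as far as the arm can. A call is refused whole if a number of a shift passes 1 or a number of a turn 1, either way. A call with a gripper value outside its range is refused whole. The fingers move at their own pace and stop on an object; the grip force is fixed at half the most. Time passes only in rows, so rows that do not move let the fingers close, or fill a call up. It gives the time, the measured TCP pose, the force, the opening and the grip force at its end, in the units of the state.
- env.state(): the state, without advancing time (a new reading comes with each control period).
- eyes.read_camera(name): name is "scene" or "top" or "wrist"; returns a dict with "pixels" (384x512x3 uint8, red, green, blue), "fx", "fy", "cx", "cy" (pixels), "distortion" ([k1, k2, p1, p2, k3] as OpenCV has them; the pictures are not rectified), "extrinsics" (4x4, takes a point from world to camera coordinates). Camera axes: x right, y down, z forward; pixel columns grow to the right and rows downward; lengths in mm; the calibration is good to about 2 mm. A picture is of the moment at which its call begins. There is no depth.
- env.job_done(): hands the job in; it is judged then, once.
Trained networks look in a picture, given as the dict that the camera call returned (one of the last four; its "shot" number tells which), for a name from the list of things; names that differ only in an ending like _2 or _b are one class to them, and where a whole thing is asked for, a point or a joint stands for the part that bears it (a point fixed in the world has none). Each returns a list of dicts, best first, with "score" (0 to 1); they miss things now and then, are a little off and sometimes report something else, mostly with a low value. They report only what shows in the picture. A call takes as long as a camera call. They do not tell look-alikes from the thing itself.
- eyes.boxes_of(name, picture): "centre" ([row, column] in pixels, amid what is visible of it).
- eyes.cut_out(name, picture): "mask" (384x512 bool, what is visible of it) and "centre" ([row, column] in pixels, amid what is visible of it).
- eyes.spot_point(name, picture): "centre" ([row, column] in pixels: a listed point, or the origin of a listed thing).
The state is a dict: "t": time; "joints": joint angles; "qvel": joint speeds; "tau": joint torques, N m; "eef_pos": TCP position; "tcp_rot": TCP orientation; "ft_force": force on the tool from outside, world axes, zero at the start; "moment": the same for the moment, N m; "opening": opening from 0.0 (shut) to 1.0 (fully open); "grip_force": force on a finger pad.
Only numpy, scipy, OpenCV 4.12 (cv2) and the standard library are available. Lean on these libraries where they do the work, as an engineer would, in place of code of your own. Each camera call takes 0.05 s, during which the arm holds its last target. There are 200 camera calls.

## Working session

There is one attempt and no reset: what is moved stays moved. The work goes in short steps, Python scripts to look and compute and a shell command to move; the robot and the scene stay as the last step left them, time stands still between calls to the robot, and variables do not carry over. Pictures are saved under pics/ and viewed, at most 10 in all, crops included, and the job is handed in when it is done.

```bash
ls; mkdir -p pics; cat > h.py <<'E'
import numpy as np,cv2
from cell import env,eyes
def K(p): return np.array([[p['fx'],0,p['cx']],[0,p['fy'],p['cy']],[0,0,1]],float)
def ray(p,rc):
    u=cv2.undistortPoints(np.array([[[rc[1],rc[0]]]],float),K(p),np.array(p['distortion'],float))[0,0]
    E=np.array(p['extrinsics']);R=E[:3,:3];o=-R.T@E[:3,3]
    return o,R.T@np.array([u[0],u[1],1])
def atz(p,rc,z):
    o,d=ray(p,rc);return o+d*(z-o[2])/d[2]
def proj(p,P):
    E=np.array(p['extrinsics'])
    q=cv2.projectPoints(np.array(P,float).reshape(-1,1,3),cv2.Rodrigues(E[:3,:3])[0],E[:3,3],K(p),np.array(p['distortion'],float))[0][:,0]
    return q[:,::-1]
def save(p,n,crop=None,s=1):
    im=p['pixels'][:,:,::-1]
    if crop: im=im[crop[0]:crop[1],crop[2]:crop[3]]
    cv2.imwrite('pics/'+n,cv2.resize(im,None,fx=s,fy=s,interpolation=cv2.INTER_CUBIC))
def rect(p,mask,z):
    c=max(cv2.findContours(mask.astype(np.uint8),0,cv2.CHAIN_APPROX_NONE)[0],key=len)[:,0]
    w=np.array([atz(p,(r,q),z)[:2] for q,r in c],np.float32)
    (x,y),(a,b),t=cv2.minAreaRect(w)
    if a<b:a,b,t=b,a,t+90
    return round(x,1),round(y,1),round(a,1),round(b,1),round((t+90)%180-90,1)
E
python3 - <<'E'
from h import *
s=env.state();print(s['eef_pos'],s['tcp_rot'],s['opening'],env.pinch_z)
ps={n:eyes.read_camera(n) for n in('scene','top')}
Z=dict(board_upper=104,pile_board=10,turntable=60,tray=12,jar=75,tub=50,stand=20,block=44,hub=94,brush=5)
for n,p in ps.items():
    save(p,n+'0.png',s=1.5)
    E=np.array(p['extrinsics']);print(n,-E[:3,:3].T@E[:3,3])
    for k,z in Z.items():
        for d in eyes.cut_out(k,p)[:4]:
            if d['score']>.2: print(k,round(d['score'],2),np.round(d['centre']),rect(p,d['mask'],z))
E
```

```text
pics
[192.21789411 594.44692661 214.07956354] [-3.14051383e+00 -1.15556476e-04  2.82874096e+00] 0.9978436761505537 -18.8
scene [864.73096553 626.57545765 884.74030162]
board_upper 0.91 [234. 392.] (298.0, 315.1, 134.9, 61.4, -88.6)
board_upper 0.87 [151. 284.] (390.6, -38.6, 134.3, 66.3, -12.4)
board_upper 0.84 [136. 154.] (695.8, -283.8, 131.1, 63.5, -27.2)
board_upper 0.7 [159. 223.] (554.2, -104.5, 158.9, 74.9, 17.0)
pile_board 0.66 [124. 218.] (457.6, -356.4, 156.6, 77.0, 15.8)
turntable 0.56 [214. 272.] (507.3, 108.3, 166.5, 153.9, 62.5)
tray 0.94 [298. 346.] (454.1, 368.5, 175.7, 111.2, 20.8)
jar 0.62 [227. 166.] (782.3, 28.2, 100.2, 54.2, 78.9)
tub 0.72 [294. 214.] (741.4, 230.5, 116.4, 88.3, 34.5)
stand 0.94 [185. 225.] (556.9, -103.5, 165.8, 86.4, 14.6)
block 0.49 [177. 218.] (597.2, -90.6, 91.3, 54.1, -30.5)
block 0.48 [177. 227.] (550.0, -78.6, 114.2, 12.5, 18.6)
brush 0.94 [180. 164.] (733.3, -212.4, 178.5, 51.6, -38.0)
top [ 311.89145951   -1.57372305 1121.69405328]
board_upper 0.95 [301. 392.] (261.8, -298.1, 140.9, 62.0, 53.2)
board_upper 0.91 [318. 151.] (231.9, 251.1, 141.5, 60.4, -89.8)
board_upper 0.79 [275. 307.] (329.2, -109.0, 139.5, 60.6, -13.5)
board_upper 0.7 [144. 409.] (639.6, -364.2, 139.6, 58.6, -24.2)
pile_board 0.62 [123. 177.] (747.5, 228.5, 121.8, 85.1, 34.3)
turntable 0.81 [204. 222.] (504.0, 102.0, 160.1, 159.4, 89.6)
turntable 0.53 [105. 258.] (769.7, 4.5, 79.0, 52.5, -0.9)
tray 0.62 [229. 118.] (449.5, 366.2, 172.6, 112.8, 21.2)
jar 0.97 [107. 260.] (763.3, 4.4, 77.9, 51.8, -0.9)
tub 0.92 [123. 177.] (731.3, 220.2, 117.7, 81.9, 34.9)
stand 0.74 [204. 292.] (529.3, -89.3, 173.9, 73.6, 41.1)
stand 0.22 [184. 308.] (570.4, -117.2, 161.9, 71.0, 15.9)
brush 0.78 [131. 332.] (734.9, -206.4, 184.2, 39.5, -37.6)
```

View pics/top0.png

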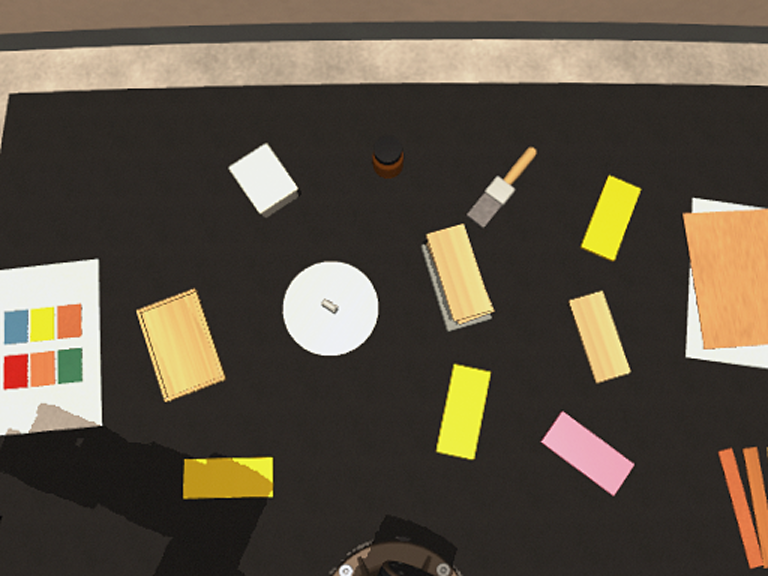

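View pics/scene0.png

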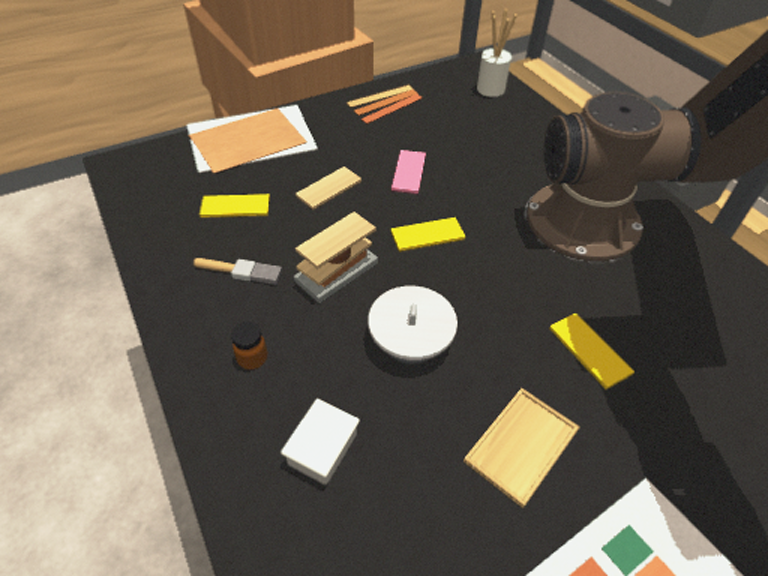

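Top view (original px, row/col): the stack with board_upper is at (183,307), pile_board at (224,400), the spindle at (204,220) and the tray at (229,120). Things that could be taken for board_upper: yellow at (145,407), (274,309) and (318,151), pink at (302,392), and the plain wood pile_board at (224,400). I choose the wood board on the grey stand at (183,307), and will check it in a crop.

```bash
cat >> h.py <<'E'
from scipy.optimize import minimize
def wood(p,seed):
    hsv=cv2.cvtColor(p['pixels'],cv2.COLOR_RGB2HSV)
    m=((hsv[...,0]>8)&(hsv[...,0]<26)&(hsv[...,1]>50)&(hsv[...,1]<190)&(hsv[...,2]>110)).astype(np.uint8)
    m=cv2.morphologyEx(m,cv2.MORPH_CLOSE,np.ones((3,3)))
    n,l=cv2.connectedComponents(m,connectivity=4)
    return l==l[int(seed[0]),int(seed[1])]
def corners(x,y,t,L,W,z0,z1):
    c,s=np.cos(t),np.sin(t)
    return [[x+c*a-s*b,y+s*a+c*b,z] for a in(-L/2,L/2) for b in(-W/2,W/2) for z in(z0,z1)]
def fitbox(obs,x0,dims):
    def f(q):
        e=0
        for p,m in obs:
            h=cv2.convexHull((proj(p,corners(*q[:2],q[2]/50,*dims))[:,::-1]*16).astype(np.int32))
            r=np.zeros(m.shape,np.uint8);r=cv2.resize(m.astype(np.uint8),None,fx=1,fy=1)*0
            cv2.fillConvexPoly(r,h,1,shift=4);r=r>0
            e+=(r^m).sum()/m.sum()
        return e
    b=minimize(f,[x0[0],x0[1],x0[2]*50],method='Nelder-Mead',options=dict(initial_simplex=np.array([[x0[0],x0[1],x0[2]*50]]*4)+np.array([[0,0,0],[8,0,0],[0,8,0],[0,0,6]])))
    return np.round([b.x[0],b.x[1],np.degrees(b.x[2]/50),b.fun],2)
E
python3 - <<'E'
from h import *
T=eyes.read_camera('top');S=eyes.read_camera('scene')
save(T,'crop1.png',(140,260,260,440),4)
for nm,st,ss,x0,dims in(('up',(183,307),(159,223),(560,-104,np.radians(16)),(150,64,94,104)),('pile',(224,400),(124,218),(470,-350,np.radians(20)),(150,64,0,10)),('tray',(229,120),(298,346),(452,367,np.radians(21)),(170,110,0,12))):
    mt,ms=wood(T,st),wood(S,ss)
    print(nm,mt.sum(),ms.sum(),fitbox([(T,mt)],x0,dims),fitbox([(S,ms)],x0,dims),fitbox([(T,mt),(S,ms)],x0,dims))
for p in(T,S):
  for k,z in(('turntable',60),):
    for d in eyes.cut_out(k,p)[:1]: print(k,rect(p,d['mask'],z))
E
```

```text
up 1722 1310 [ 5.4957e+02 -1.0919e+02  1.5880e+01  4.0000e-02] [ 5.5446e+02 -1.0702e+02  1.6140e+01  3.0000e-01] [ 5.5196e+02 -1.0831e+02  1.7130e+01  3.8000e-01]
pile 1421 569 [ 4.5568e+02 -3.6244e+02  1.5090e+01  6.0000e-02] [ 4.5682e+02 -3.6205e+02  1.7410e+01  1.1000e-01] [ 4.5570e+02 -3.6144e+02  1.5000e+01  1.9000e-01]
tray 2769 3180 [4.5083e+02 3.6744e+02 2.1300e+01 5.0000e-02] [4.5043e+02 3.6765e+02 2.0830e+01 1.0000e-02] [4.5055e+02 3.6773e+02 2.1120e+01 6.0000e-02]
turntable (500.8, 101.5, 160.1, 157.8, -26.9)
turntable (506.9, 105.0, 163.0, 161.3, -73.0)
```

View pics/crop1.png

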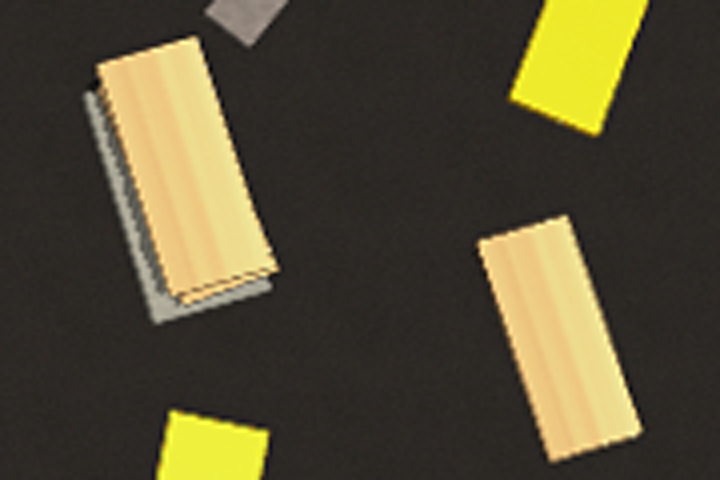

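The crop confirms it: the plain wood board lies on top over the grey stand (about (183,307) in the full picture), and pile_board lies alone on the right (about (224,400)). Yellow items are left alone.

```bash
cat >> h.py <<'E'
def plan(x,y,z,yaw):
    """turn units (shortest as given, deg), then shift in tool axes before / after the turn, units of 60mm"""
    s=env.state();p=np.array(s['eef_pos']);y0=s['tcp_rot'][2];t=np.radians(yaw)
    dt=(t-y0+np.pi)%(2*np.pi)-np.pi
    d=(np.array([x,y,z])-p)/60
    f=lambda a:np.round([np.cos(a)*d[0]+np.sin(a)*d[1],np.sin(a)*d[0]-np.cos(a)*d[1],-d[2]],3)
    print('t',round(s['t'],2),'pos',np.round(p,1),'yaw',round(np.degrees(y0),1),'rp',np.round(s['tcp_rot'][:2],3),'open',round(s['opening'],3),'j6',round(s['joints'][5],2))
    print('turn',round(-np.degrees(dt)/5,2),'shift before',f(y0),'after',f(t))
E
python3 -c "
from h import *
plan(552,-108,214,196)"
```

```text
t 1.3 pos [192.3 594.7 214.6] yaw 162.1 rp [3.142 0.   ] open 1.0 j6 -0.11
turn -6.78 shift before [-9.308 -9.298  0.011] after [-2.535e+00 -1.291e+01  1.100e-02]
```

```bash
python3 -m inch '[[[-0.66,-0.66,0],0,-1],[[-0.66,-0.66,0],0,-1],[[-0.66,-0.66,0],0,-1],[[-0.66,-0.66,0],0,-1],[[-0.66,-0.66,0],0,-1],[[-0.66,-0.66,0],0,-1],[[-0.66,-0.66,0],0,-1],[[-0.66,-0.66,0],0,-1],[[-0.66,-0.66,0],0,-1],[[-0.66,-0.66,0],0,-1]]'
python3 -m inch '[[[-0.66,-0.66,0],0,-1],[[-0.66,-0.66,0],0,-1],[[-0.66,-0.66,0],0,-1],[[-0.66,-0.66,0],-1,-1],[[0,0,0],-1,-1],[[0,0,0],-1,-1],[[0,0,0],-1,-1],[[0,0,0],-1,-1],[[0,0,0],-1,-1],[[0,0,0],-0.8,-1]]'
cat >> h.py <<'E'
def look(cams=('wrist',)):
    return [eyes.read_camera(c) for c in cams]
E
python3 - <<'E'
from h import *
p=eyes.read_camera('wrist');save(p,'w1.png')
E=np.array(p['extrinsics']);print(-E[:3,:3].T@E[:3,3],E[2,:3])
for d in eyes.cut_out('board_upper',p)[:2]:print(d['score'],d['centre'],d['mask'].sum(),rect(p,d['mask'],104))
plan(552,-108,140,196)
E
```

```text
t: 2.55
eef_pos: [447.9, 94.3, 214.9]
tcp_rot: [3.141, 0.001, 2.829]
ft_force: [0.5, 1.7, 1.5]
opening: 1.002
grip_force: 0.0
t: 3.8
eef_pos: [549.2, -103.4, 214.7]
tcp_rot: [3.142, 0.0, -2.858]
ft_force: [0.2, 0.6, 0.1]
opening: 1.0
grip_force: 0.0
[ 469.64942956 -127.18653566  384.75513357] [ 0.27987571  0.08065044 -0.95664262]
0.86 [186.5, 242.8] 8530 (552.5, -109.2, 151.0, 64.7, 15.8)
0.85 [195.1, 31.4] 4208 (620.9, -330.2, 115.7, 50.5, -24.6)
t 3.9 pos [ 549.3 -103.4  214.7] yaw -163.9 rp [-3.142  0.   ] open 1.001 j6 -2.16
turn 0.02 shift before [-0.022 -0.086  1.244] after [-0.023 -0.086  1.244]
```

View pics/w1.png

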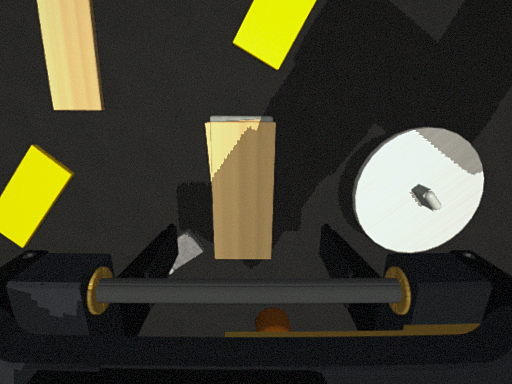

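The wrist view shows the upper board at (187,243), pile_board at top left, and the disc and spindle at (190,420). It measures 151 x 65 mm, matching the true size. I descend and grip.

```bash
python3 -m inch '[[[-0.025,-0.11,0.6],0,-1],[[0,0,0.6],0,-1],[[0,0,0.5],0,-1],[[0,0,0.28],0,-1],[[0,0,0],0,-1],[[0,0,0],0,1],[[0,0,0],0,1],[[0,0,0],0,1],[[0,0,0],0,1],[[0,0,0],0,1]]'
python3 -c "
from h import *
plan(456,-362,180,196)"
```

```text
t: 5.15
eef_pos: [552.6, -109.3, 96.3]
tcp_rot: [-3.141, 0.001, -2.861]
ft_force: [-0.9, 0.7, 5.7]
opening: 0.672
grip_force: 30.0
t 5.15 pos [ 552.6 -109.3   96.3] yaw -163.9 rp [-3.141e+00  1.000e-03] open 0.672 j6 -2.16
turn 0.02 shift before [ 2.714 -3.6   -1.396] after [ 2.709 -3.604 -1.396]
```

```bash
python3 -m inch '[[[0,0,-0.3],0,1],[[0,0,-0.7],0,1],[[0.54,-0.72,0],0,1],[[0.54,-0.72,0],0,1],[[0.54,-0.72,0],0,1],[[0.54,-0.72,0],0,1],[[0.55,-0.72,0],0,1],[[0,0,0.5],0,1],[[0,0,0.5],0,1],[[0,0,0.5],0,1]]'
python3 - <<'E'
from h import *
T=eyes.read_camera('top');m=wood(T,(224,400))
w=eyes.read_camera('wrist');save(w,'w2.png')
plan(456,-362,13,196)
for d in eyes.cut_out('pile_board',w)[:3]:print(d['score'],d['centre'],d['mask'].sum())
print(proj(w,[[456,-362,10]]))
E
```

```text
t: 6.4
eef_pos: [455.8, -362.0, 64.7]
tcp_rot: [3.141, -0.0, -2.861]
ft_force: [-0.2, 0.4, -0.9]
opening: 0.668
grip_force: 30.0
t 6.5 pos [ 454.9 -360.9   63.1] yaw -163.9 rp [ 3.137e+00 -2.000e-03] open 0.666 j6 -2.64
turn 0.01 shift before [-0.013 -0.023  0.834] after [-0.013 -0.023  0.834]
0.59 [122.2, 213.6] 29
[[214.62256944 247.27490955]]
```

View pics/w2.png

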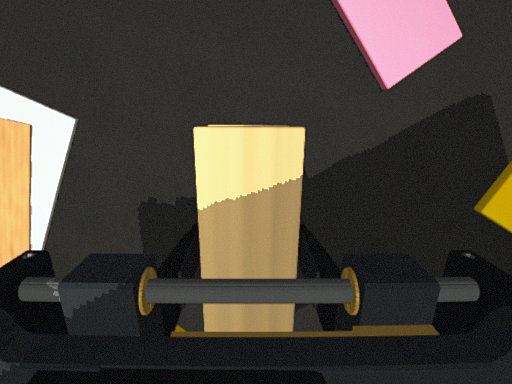

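The pile board peeks out just beyond the held board's near edge (row 126, columns 208-288), and the two are centred on each other. I lower and release.

```bash
python3 -m inch '[[[0,0,0.4],0,1],[[0,0,0.3],0,1],[[0,0,0.1],0,1],[[0,0,0.03],0,1],[[0,0,0],0,1],[[0,0,0],0,1],[[0,0,0],0,-1],[[0,0,0],0,-1],[[0,0,0],0,-1],[[0,0,0],0,-1]]'
python3 -m inch '[[[0,0,-0.2],0,-1],[[0,0,-0.8],0,-1],[[0,0,-1],0,-1],[[0,0,-0.8],0,-1],[[-0.54,0.72,0],0,-1],[[-0.54,0.72,0],0,-1],[[-0.54,0.72,0],0,-1],[[-0.54,0.72,0],0,-1],[[0,0,0],0,-1],[[0,0,0],0,-1]]'
python3 - <<'E'
from h import *
T=eyes.read_camera('top');m=wood(T,(222,400));print(fitbox([(T,m)],(456,-362,.28),(150,64,0,20)))
w=eyes.read_camera('wrist');save(w,'w3.png')
for k,z in(('hub',94),('board_lower',54),('turntable',60)):
  for d in eyes.cut_out(k,w)[:2]:print(k,d['score'],d['centre'],d['mask'].sum(),rect(w,d['mask'],z))
plan(552,-109,62,196)
E
```

```text
t: 7.8
eef_pos: [456.1, -361.9, 16.0]
tcp_rot: [3.142, 0.0, -2.861]
ft_force: [0.3, 0.4, -0.0]
opening: 0.989
grip_force: 0.0
t: 9.05
eef_pos: [532.7, -160.2, 184.5]
tcp_rot: [-3.141, 0.0, -2.86]
ft_force: [0.9, -0.5, -0.3]
opening: 1.003
grip_force: 0.0
[ 4.5600e+02 -3.6203e+02  1.5960e+01  3.0000e-01]
hub 0.9 [226.0, 287.6] 2659 (547.8, -115.7, 65.2, 54.6, 16.8)
board_lower 0.92 [188.9, 278.1] 4463 (555.3, -116.9, 153.0, 65.4, 19.8)
turntable 0.62 [213.9, 462.6] 9698 (508.5, 80.7, 152.3, 131.4, 32.0)
t 9.3 pos [ 532.4 -161.   184. ] yaw -164.0 rp [ 3.142 -0.   ] open 0.999 j6 -2.26
turn -0.0 shift before [-0.552  0.743  2.034] after [-0.553  0.743  2.034]
```

View pics/w3.png

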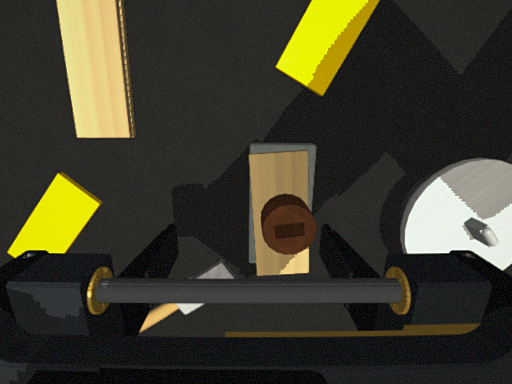

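The upper board now lies on the pile (top left). The hub is at (226,288) with its slot at (230,290) roughly across the board, the lower board is beneath it and the spindle is at (233,482). I move closer to measure the hub.

```bash
python3 -m inch '[[[-0.55,0.74,0],0,-1],[[0,0,0],0,-1],[[0,0,0],0,-1],[[0,0,0],0,-1],[[0,0,0],0,-1],[[0,0,0],0,-1],[[0,0,0],0,-1],[[0,0,0],0,-1],[[0,0,0],0,-1],[[0,0,0],0,-1]]'
cat >> h.py <<'E'
def cyl(x,y,r,z0,z1):
    a=np.linspace(0,2*np.pi,48,endpoint=False)
    return [[x+r*np.cos(t),y+r*np.sin(t),z] for t in a for z in(z0,z1)]
def fitcyl(p,m,x0,r,z0,z1):
    def f(q):
        h=cv2.convexHull((proj(p,cyl(*q,r,z0,z1))[:,::-1]*16).astype(np.int32))
        R=np.zeros(m.shape,np.uint8);cv2.fillConvexPoly(R,h,1,shift=4)
        return ((R>0)^m).sum()/m.sum()
    b=minimize(f,x0,method='Nelder-Mead',options=dict(initial_simplex=np.array([x0]*3)+np.array([[0,0],[5,0],[0,5]])))
    return np.round([*b.x,b.fun],2)
E
python3 - <<'E'
from h import *
w=eyes.read_camera('wrist');T=eyes.read_camera('top')
save(w,'w4.png',(120,330,180,500),2.4)
np.save('w4.npy',w['pixels'])
for p in(w,T):
  for d in eyes.cut_out('hub',p)[:1]:
    print('hub',d['score'],d['centre'],d['mask'].sum(),fitcyl(p,d['mask'],(550,-112),28,54,94))
  for d in eyes.cut_out('turntable',p)[:1]:print(d['score'],d['centre'],rect(p,d['mask'],60))
  for d in eyes.cut_out('board_lower',p)[:1]:print('bl',d['score'],rect(p,d['mask'],54))
plan(552,-109,62,196)
E
```

```text
t: 10.55
eef_pos: [552.2, -108.1, 184.0]
tcp_rot: [3.141, 0.0, -2.861]
ft_force: [-0.6, -0.4, -0.1]
opening: 0.998
grip_force: 0.0
hub 0.89 [195.7, 246.7] 2612 [ 5.5368e+02 -1.1340e+02  1.1000e-01]
0.71 [193.7, 440.9] (497.2, 96.1, 163.3, 145.3, -74.5)
bl 0.92 (555.5, -116.7, 151.0, 64.4, 19.6)
hub 0.48 [206.6, 219.6] 3200 [ 552.64 -112.89    1.16]
0.72 [205.0, 219.8] (500.3, 100.6, 159.9, 156.3, 43.9)
t 10.95 pos [ 552.2 -108.2  184. ] yaw -163.9 rp [3.142 0.   ] open 0.997 j6 -2.16
turn 0.02 shift before [ 0.006 -0.013  2.034] after [ 0.006 -0.013  2.034]
```

View pics/w4.png

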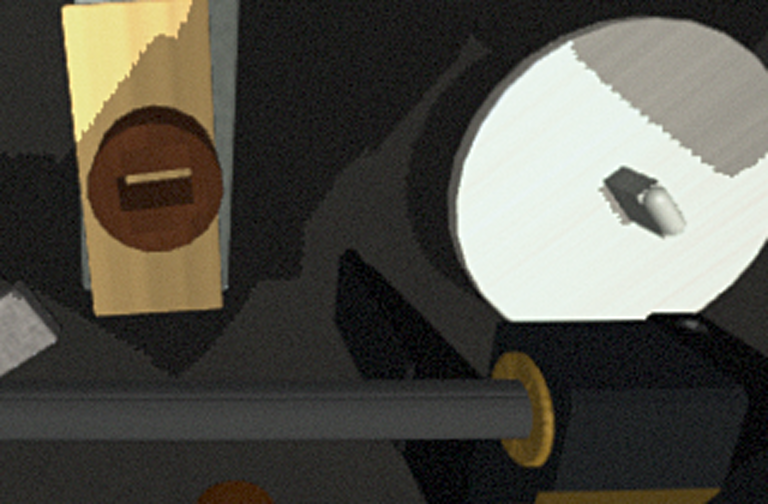

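The crop shows the hub at (155,180) with a dark slot tilted a few degrees (corners about (118,178), (190,168), (193,203), (121,211)). The spindle is at (645,200), turned about 45° in the image. Next I look at the spindle from the same relative pose, so that errors cancel.

```bash
python3 -m inch '[[[-0.04,0.9,0],0,-1],[[-0.04,0.9,0],0,-1],[[-0.04,0.9,0],0,-1],[[-0.04,0.9,0],0,-1],[[0,0,0],0,-1],[[0,0,0],0,-1],[[0,0,0],0,-1],[[0,0,0],0,-1],[[0,0,0],0,-1],[[0,0,0],0,-1]]'
python3 - <<'E'
from h import *
w=eyes.read_camera('wrist');T=eyes.read_camera('top');S=eyes.read_camera('scene')
import pickle;pickle.dump((w,T,S),open('tt.pkl','wb'))
im=[cv2.resize(p['pixels'][r-h:r+h,c-h:c+h,::-1],(390,390),interpolation=cv2.INTER_CUBIC) for p,r,c,h in((w,195,247,60),(T,204,220,22))]
cv2.imwrite('pics/sp.png',np.hstack(im))
for p in(w,):
  for d in eyes.cut_out('turntable',p)[:1]:
    m=d['mask'];print(d['score'],m.sum(),rect(p,m,60),fitcyl(p,m,(502,102),80,59,60),fitcyl(p,m,(502,102),80,50,60))
for p in(w,T,S):
  for d in eyes.spot_point('turntable',p)[:1]:print('origin',d['score'],d['centre'],atz(p,d['centre'],0))
plan(552,-109,62,196)
# slot of the hub, seen from the former pose
E
```

```text
t: 12.2
eef_pos: [501.6, 101.8, 184.0]
tcp_rot: [3.142, 0.0, -2.861]
ft_force: [-0.1, 0.2, 0.4]
opening: 1.001
grip_force: 0.0
0.94 15981 (503.6, 101.0, 158.3, 157.1, 20.9) [5.0475e+02 1.0027e+02 3.0000e-02] [5.0473e+02 1.0030e+02 3.0000e-02]
origin 0.65 [180.3, 250.2] [505.08690404 104.24278937   0.        ]
origin 0.87 [221.5, 271.3] [ 5.02320425e+02  8.69597772e+01 -1.13686838e-13]
t 12.55 pos [501.6 102.1 184. ] yaw -163.9 rp [3.142 0.   ] open 1.0 j6 -1.78
turn 0.02 shift before [ 0.167 -3.613  2.034] after [ 0.162 -3.613  2.034]
```

View pics/sp.png

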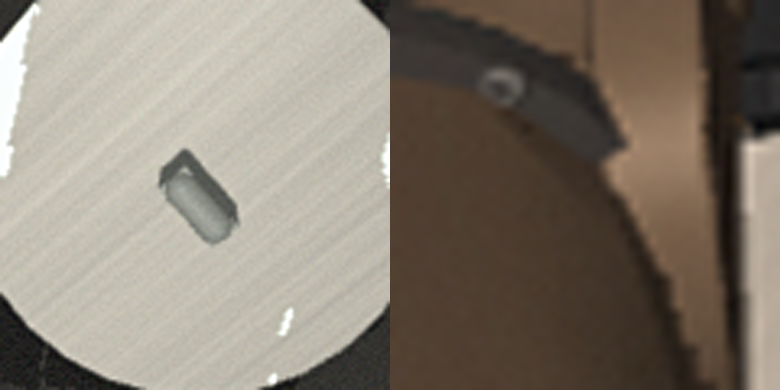

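The left half shows the spindle at crop (200,197), its long axis running down to the right. I fit the spindle silhouette and the slot corners.

```bash
cat > m.py <<'E'
from h import *
import pickle
w,T,S=pickle.load(open('tt.pkl','rb'))
g=cv2.cvtColor(w['pixels'],cv2.COLOR_RGB2GRAY)
bg=np.median(g[170:225,220:275]);sub=np.zeros(g.shape,bool);sub[175:216,230:266]=g[175:216,230:266]<bg-22
n,l,st,_=cv2.connectedComponentsWithStats(sub.astype(np.uint8));m=l==1+np.argmax(st[1:,4])
m=cv2.morphologyEx(m.astype(np.uint8),cv2.MORPH_CLOSE,np.ones((5,5)))>0
def spin(x,y,t):
    P=corners(x,y,t,26,11,60,84.5)
    for a in np.radians([0,22,45,67,90]): 
        i=11*(1-np.cos(a));P+=corners(x,y,t,26-i,11-i,84.5+5.5*np.sin(a),84.5+5.5*np.sin(a))
    return P
def f(q):
    k=8
    h=cv2.convexHull((proj(w,spin(q[0],q[1],q[2]/10))[:,::-1]*16).astype(np.int32))
    R=np.zeros(g.shape,np.uint8);cv2.fillConvexPoly(R,h,1,shift=4)
    return ((R>0)^m).sum()/m.sum()
for t0 in(-60,-30,0,30,60,90):
    b=minimize(f,[504,101,np.radians(t0)*10],method='Nelder-Mead',options=dict(initial_simplex=[[504,101,np.radians(t0)*10],[508,101,np.radians(t0)*10],[504,105,np.radians(t0)*10],[504,101,np.radians(t0)*10+2]]))
    print(m.sum(),np.round([*b.x[:2],np.degrees(b.x[2]/10),b.fun],2))
# slot (same tool yaw/height, TCP 552.2,-108.2): reuse camera with shifted centre
E=np.array(w['extrinsics']);sh=np.array([552.2-501.6,-108.2-101.95,0])
c=np.array([[118,178],[190,168],[193,203],[121,211]])/2.4+[180,120]
W=np.array([atz(w,(r,q),94)+sh for q,r in c])[:,:2];print(W.round(1),W.mean(0))
for i,j in((0,1),(3,2),(0,3),(1,2)):
    d=W[j]-W[i];print(np.hypot(*d).round(1),np.degrees(np.arctan2(d[1],d[0])).round(1))
E
python3 m.py
```

```text
428 [ 5.0417e+02  1.0059e+02 -1.2234e+02  5.0000e-02]
428 [ 5.0405e+02  1.0055e+02 -1.2235e+02  5.0000e-02]
428 [5.0388e+02 1.0091e+02 5.6460e+01 6.0000e-02]
428 [5.0391e+02 1.0056e+02 5.6980e+01 5.0000e-02]
428 [5.0395e+02 1.0053e+02 5.7340e+01 5.0000e-02]
428 [5.0400e+02 1.0079e+02 5.6440e+01 5.0000e-02]
[[ 552.5 -128.5]
 [ 540.5 -101.8]
 [ 554.3  -96.4]
 [ 565.8 -123.7]] [ 553.27901576 -112.63534115]
29.3 114.3
29.6 112.8
14.1 19.9
14.9 21.4
```

```bash
python3 -m inch '[[[0.04,-0.92,0],0,-1],[[0.04,-0.92,0],0,-1],[[0.04,-0.92,0],0,-1],[[0.04,-0.92,0],0,-1],[[0,0,0.3],0,-1],[[0,0,0.5],0,-1],[[0,0,0.5],0,-1],[[0,0,0.4],0,-1],[[0,0,0.2],0,-1],[[0,0,0.1],0,-1]]'
python3 -c "
from h import *
plan(553.6,-113.1,64,196)"
```

```text
t: 13.8
eef_pos: [553.6, -112.8, 63.8]
tcp_rot: [3.141, -0.0, -2.861]
ft_force: [-1.0, 0.2, 0.4]
opening: 1.002
grip_force: 0.0
t 13.8 pos [ 553.6 -112.8   63.8] yaw -163.9 rp [ 3.141 -0.   ] open 1.002 j6 -2.17
turn 0.02 shift before [ 0.001 -0.005 -0.004] after [ 0.001 -0.005 -0.004]
```

```bash
python3 -m inch '[[[0,0,0],0,1],[[0,0,0],0,1],[[0,0,0],0,1],[[0,0,0],0,1],[[0,0,0],0,1],[[0,0,-0.3],0,1],[[0,0,-0.6],0,1],[[0,0,-0.6],0,1],[[0,0,-0.5],0,1],[[0,0,0],0,1]]'
python3 - <<'E'
from h import *
plan(504,100.6,150,139.5)
w=eyes.read_camera('wrist');save(w,'w5.png',(150,320,160,340),4)
s=env.state();z=s['eef_pos'][2]
for d in eyes.cut_out('hub',w)[:1]:print(d['score'],d['centre'],d['mask'].sum(),fitcyl(w,d['mask'],(553.6,-113),28,z-10,z+30))
E
```

```text
t: 15.05
eef_pos: [554.1, -113.0, 185.8]
tcp_rot: [-3.14, 0.003, -2.861]
ft_force: [0.2, 0.2, -2.0]
opening: 0.584
grip_force: 30.0
t 15.05 pos [ 554.1 -113.   185.8] yaw -163.9 rp [-3.14e+00  3.00e-03] open 0.584 j6 -2.17
turn 11.32 shift before [-0.183  3.652  0.597] after [2.947 2.164 0.597]
```

View pics/w5.png

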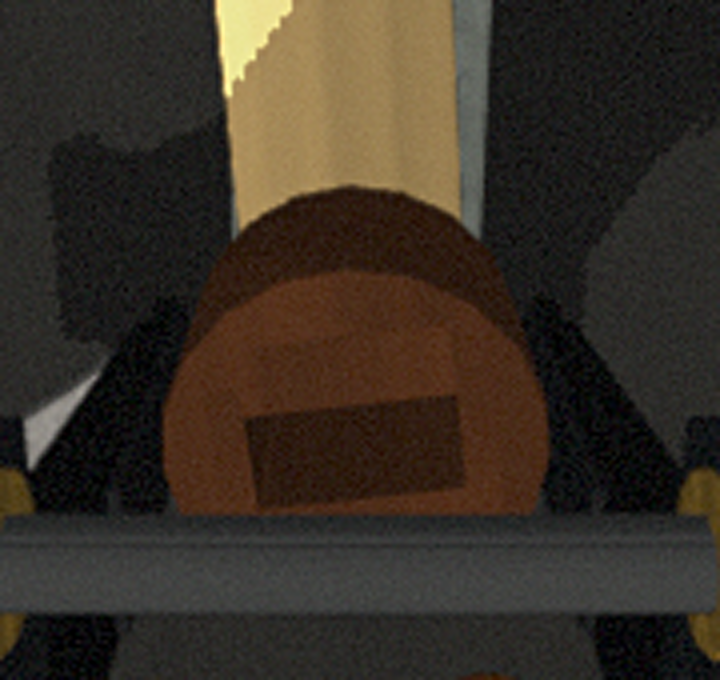

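The hub is held (crop centre about (355,430)), with slot corners at (246,420), (457,396), (465,484) and (258,508). I work out the in-hand offset and angle.

```bash
python3 - <<'E'
from h import *
w=eyes.read_camera('wrist');s=env.state();p=np.array(s['eef_pos']);print(p,s['tcp_rot'])
c=np.array([[246,420],[457,396],[465,484],[258,508]])/4+[160,150]
W=np.array([atz(w,(r,q),p[2]+30.2) for q,r in c])[:,:2];o=W.mean(0)
a=s['tcp_rot'][2];d=o-p[:2]
print(W.round(1),'centre',o,'in tool x,y',np.cos(a)*d[0]+np.sin(a)*d[1],np.sin(a)*d[0]-np.cos(a)*d[1])
for i,j in((0,1),(3,2),(0,3),(1,2)):
    e=W[j]-W[i];print(np.hypot(*e).round(1),np.degrees(np.arctan2(e[1],e[0])).round(1))
plan(504,100.6,150,139.5)
E
```

```text
[ 552.94698239 -112.61423384  182.87687007] [ 3.14056458e+00 -1.34398157e-03 -2.86098728e+00]
[[ 552.2 -129.4]
 [ 540.4 -102.1]
 [ 553.4  -96.8]
 [ 565.4 -124.2]] centre [ 552.87270606 -113.12524065] in tool x,y 0.21288813419648156 -0.4704504050533589
29.7 113.3
29.9 113.7
14.3 21.3
14.1 22.3
t 15.2 pos [ 552.9 -112.6  182.9] yaw -163.9 rp [ 3.141e+00 -1.000e-03] open 0.583 j6 -2.17
turn 11.32 shift before [-0.2    3.641  0.548] after [2.928 2.172 0.548]
```

```bash
python3 -m inch '[[[-0.05,0.91,0],0,1],[[-0.05,0.91,0],0,1],[[-0.05,0.91,0],0,1],[[-0.05,0.91,0],0,1],[[0,0,0],1,1],[[0,0,0],1,1],[[0,0,0],1,1],[[0,0,0],1,1],[[0,0,0],1,1],[[0,0,0],1,1]]'
python3 -m inch '[[[0,0,0],1,1],[[0,0,0],1,1],[[0,0,0],1,1],[[0,0,0],1,1],[[0,0,0],1,1],[[0,0,0.3],0.3,1],[[0,0,0.5],0,1],[[0,0,0.2],0,1],[[0,0,0],0,1],[[0,0,0],0,1]]'
python3 -c "
from h import *
plan(504,100.6,104,139.5)"
```

```text
t: 16.45
eef_pos: [504.0, 100.3, 182.7]
tcp_rot: [-3.141, -0.002, 2.896]
ft_force: [-0.4, -1.2, -0.8]
opening: 0.585
grip_force: 30.0
t: 17.7
eef_pos: [504.9, 100.4, 124.5]
tcp_rot: [3.141, 0.0, 2.436]
ft_force: [-0.8, 0.3, -1.0]
opening: 0.587
grip_force: 30.0
t 17.7 pos [504.9 100.4 124.5] yaw 139.6 rp [3.141 0.   ] open 0.587 j6 -0.8
turn 0.02 shift before [ 0.013 -0.007  0.342] after [ 0.013 -0.007  0.342]
```

```bash
python3 -m inch '[[[0.01,0,0.3],0,1],[[0,0,0.08],0,1],[[0,0,0.06],0,1],[[0,0,0.06],0,1],[[0,0,0.06],0,1],[[0,0,0.06],0,1],[[0,0,0.04],0,1],[[0,0,0],0,1],[[0,0,0],0,1],[[0,0,0],0,1]]'
python3 -c "
from h import *
plan(504,100.6,70,139.5);print(env.state()['ft_force'],env.state()['moment'])"
```

```text
t: 18.95
eef_pos: [504.1, 100.8, 84.5]
tcp_rot: [3.141, 0.0, 2.436]
ft_force: [0.6, -0.2, -1.7]
opening: 0.584
grip_force: 30.0
t 18.95 pos [504.1 100.8  84.5] yaw 139.6 rp [3.141 0.   ] open 0.584 j6 -0.8
turn 0.02 shift before [-0.001 -0.004  0.242] after [-0.001 -0.004  0.242]
[ 0.6060342  -0.22418547 -1.66379845] [-0.05550134  0.03156734 -0.02849173]
```

No contact force with the hub's underside at 74.5 mm, below the spindle's 90 mm top, so it is threaded. I lower it home and release.

```bash
python3 -m inch '[[[0,0,0.08],0,1],[[0,0,0.08],0,1],[[0,0,0.05],0,1],[[0,0,0.03],0,1],[[0,0,0],0,1],[[0,0,0],0,1],[[0,0,0],0,-1],[[0,0,0],0,-1],[[0,0,0],0,-1],[[0,0,0],0,-1]]'
python3 -m inch '[[[0,0,-0.2],0,-1],[[0,0,-0.7],0,-1],[[0,0,-1],0,-1],[[0,0,0],-1,-1],[[0,0,0],-1,-1],[[0,0,0],-1,-1],[[0,0,0],-1,-1],[[0,0,0],-1,-1],[[0,0,0],-1,-1],[[0,0,0],-1,-1]]'
python3 - <<'E'
from h import *
w=eyes.read_camera('wrist');save(w,'w6.png')
for d in eyes.cut_out('hub',w)[:1]:print(d['score'],d['mask'].sum(),fitcyl(w,d['mask'],(504,101),28,60,100),fitcyl(w,d['mask'],(504,101),28,65,105))
plan(555.5,-116.7,184,198.5)
E
```

```text
t: 20.2
eef_pos: [504.1, 100.8, 70.0]
tcp_rot: [3.142, -0.0, 2.436]
ft_force: [-0.3, 0.3, -0.2]
opening: 0.948
grip_force: 0.0
t: 21.45
eef_pos: [504.0, 100.8, 184.9]
tcp_rot: [3.141, 0.001, 3.05]
ft_force: [0.9, 0.4, 0.6]
opening: 0.999
grip_force: 0.0
0.59 2641 [5.0367e+02 9.9490e+01 1.3000e-01] [5.0263e+02 9.9800e+01 1.8000e-01]
t 21.55 pos [504.1 100.8 184.8] yaw 174.6 rp [3.141e+00 1.000e-03] open 0.999 j6 -1.41
turn -4.77 shift before [-1.193 -3.529  0.013] after [ 0.337 -3.71   0.013]
```

View pics/w6.png

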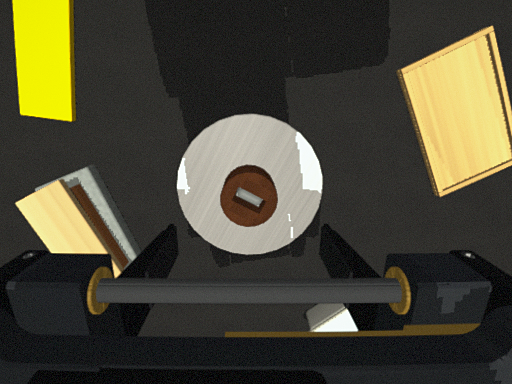

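The hub sits on the disc around the spindle at (195,249), home and released. Next I go to the lower board.

```bash
python3 -m inch '[[[-0.3,-0.88,0],0,-1],[[-0.3,-0.88,0],0,-1],[[-0.3,-0.88,0],0,-1],[[-0.3,-0.88,0],-1,-1],[[0,0,0],-1,-1],[[0,0,0],-1,-1],[[0,0,0],-1,-1],[[0,0,0],-0.9,-1],[[0,0,0],0,-1],[[0,0,0],0,-1]]'
python3 - <<'E'
from h import *
w=eyes.read_camera('wrist');import pickle;pickle.dump(w,open('bl.pkl','wb'))
for d in eyes.cut_out('board_lower',w)[:2]:
  r=rect(w,d['mask'],54);print(d['score'],d['mask'].sum(),r,fitbox([(w,d['mask'])],(r[0],r[1],np.radians(r[4])),(150,64,44,54)))
for d in eyes.cut_out('block',w)[:2]:print('block',d['score'],d['centre'],d['mask'].sum())
plan(r[0],r[1],46,180+r[4])
E
```

```text
t: 22.8
eef_pos: [555.8, -116.2, 184.2]
tcp_rot: [-3.142, 0.0, -2.811]
ft_force: [-0.2, 0.5, 0.2]
opening: 0.997
grip_force: 0.0
0.87 7622 (555.1, -116.5, 151.3, 65.8, 19.4) [ 5.5608e+02 -1.1671e+02  1.9660e+01  2.0000e-02]
t 22.95 pos [ 555.8 -116.3  184.1] yaw -161.0 rp [3.142 0.   ] open 1.0 j6 -2.23
turn -0.08 shift before [ 0.012 -0.     2.302] after [ 0.012 -0.     2.302]
```

```bash
python3 -m inch '[[[0.01,0,0.5],-0.1,-1],[[0,0,0.8],0,-1],[[0,0,0.6],0,-1],[[0,0,0.3],0,-1],[[0,0,0.09],0,-1],[[0,0,0],0,1],[[0,0,0],0,1],[[0,0,0],0,1],[[0,0,0],0,1],[[0,0,0],0,1]]'
python3 -c "
from h import *
plan(456,-362,64,196)"
```

```text
t: 24.2
eef_pos: [555.5, -116.5, 47.2]
tcp_rot: [-3.141, 0.001, -2.8]
ft_force: [-0.6, 1.1, 5.4]
opening: 0.669
grip_force: 30.0
t 24.2 pos [ 555.5 -116.5   47.2] yaw -160.4 rp [-3.141e+00  1.000e-03] open 0.669 j6 -2.24
turn 0.72 shift before [ 2.933 -3.3   -0.281] after [ 2.721 -3.476 -0.281]
```

```bash
python3 -m inch '[[[0,0,-0.3],0,1],[[0,0,-0.7],0.7,1],[[0,0,-0.4],0,1],[[0.54,-0.7,0],0,1],[[0.54,-0.7,0],0,1],[[0.54,-0.7,0],0,1],[[0.55,-0.69,0],0,1],[[0.55,-0.69,0],0,1],[[0,0,0.5],0,1],[[0,0,0],0,1]]'
python3 - <<'E'
from h import *
plan(456.1,-361.9,24,196)
w=eyes.read_camera('wrist');save(w,'w7.png')
E
```

```text
t: 25.45
eef_pos: [455.1, -361.9, 99.0]
tcp_rot: [3.138, -0.002, -2.862]
ft_force: [0.4, 0.1, -1.4]
opening: 0.669
grip_force: 30.0
t 25.45 pos [ 455.1 -361.9   99. ] yaw -164.0 rp [ 3.138e+00 -2.000e-03] open 0.669 j6 -2.64
turn 0.0 shift before [-0.017 -0.004  1.249] after [-0.017 -0.004  1.249]
```

View pics/w7.png

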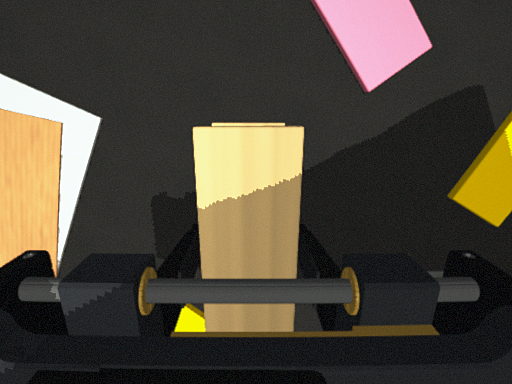

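The held board is centred over the pile, whose edge shows at row 124, columns 212-285. That was my 11th picture, one over the limit of 10, so I view no more and use numbers only. I lower and release.

```bash
python3 -m inch '[[[-0.01,0,0.5],0,1],[[0,0,0.4],0,1],[[0,0,0.2],0,1],[[0,0,0.1],0,1],[[0,0,0.04],0,1],[[0,0,0],0,1],[[0,0,0],0,-1],[[0,0,0],0,-1],[[0,0,0],0,-1],[[0,0,0],0,-1]]'
python3 -m inch '[[[0,0,-0.2],0,-1],[[0,0,-0.8],0,-1],[[0,0,-1],0,-1],[[0,0,-0.7],0,-1],[[-0.54,0.7,0],0,-1],[[-0.54,0.7,0],0,-1],[[-0.54,0.7,0],0,-1],[[-0.54,0.7,0],0,-1],[[-0.54,0.7,0],0,-1],[[0,0,0],0,-1]]'
python3 - <<'E'
from h import *
T=eyes.read_camera('top');w=eyes.read_camera('wrist')
m=wood(T,(222,402));print('pile',m.sum(),fitbox([(T,m)],(456,-362,.28),(150,64,0,30)))
for d in eyes.cut_out('block',w)[:2]:
  r=rect(w,d['mask'],44);print(d['score'],d['centre'],d['mask'].sum(),r,fitbox([(w,d['mask'])],(r[0],r[1],np.radians(r[4])),(120,50,20,44)))
for d in eyes.cut_out('stand',w)[:1]:print('stand',d['score'],rect(w,d['mask'],20))
plan(r[0],r[1],30,180+r[4])
E
```

```text
t: 26.75
eef_pos: [456.8, -362.2, 26.3]
tcp_rot: [-3.142, 0.0, -2.861]
ft_force: [0.6, 0.1, -0.1]
opening: 0.991
grip_force: 0.0
t: 28.0
eef_pos: [555.0, -112.6, 189.0]
tcp_rot: [-3.141, 0.001, -2.857]
ft_force: [0.3, -0.5, -0.7]
opening: 0.997
grip_force: 0.0
pile 1628 [ 4.5502e+02 -3.6253e+02  1.4830e+01  5.0000e-02]
0.66 [175.6, 249.1] 4281 (551.4, -114.7, 121.4, 49.7, 18.9) [ 5.5285e+02 -1.1468e+02  1.8450e+01  6.0000e-02]
stand 0.96 (554.0, -114.1, 159.5, 81.7, 15.9)
t 28.2 pos [ 554.  -116.4  188.6] yaw -164.0 rp [-3.141  0.   ] open 0.999 j6 -2.17
turn -0.57 shift before [0.034 0.039 2.643] after [0.032 0.041 2.643]
```

```bash
python3 -m inch '[[[0.02,0.03,0.6],-0.5,-1],[[0,0,0.8],0,-1],[[0,0,0.7],0,-1],[[0,0,0.4],0,-1],[[0,0,0.13],0,-1],[[0,0,0],0,1],[[0,0,0],0,1],[[0,0,0],0,1],[[0,0,0],0,1],[[0,0,0],0,1]]'
python3 -c "
from h import *
plan(450.6,367.6,140,200.4)"
```

```text
t: 29.45
eef_pos: [552.7, -114.0, 30.7]
tcp_rot: [-3.141, 0.0, -2.817]
ft_force: [1.4, -0.8, 0.2]
opening: 0.53
grip_force: 0.5
t 29.45 pos [ 552.7 -114.    30.7] yaw -161.4 rp [-3.141  0.   ] open 0.53 j6 -2.22
turn -0.36 shift before [-0.945  8.151 -1.822] after [-1.203  8.117 -1.822]
```

```bash
python3 -m inch '[[[0,0,0],0,1],[[0,0,0],0,1],[[0,0,-0.4],0,1],[[0,0,-0.9],-0.5,1],[[0,0,-0.9],0,1],[[-0.14,0.9,0],0,1],[[-0.14,0.9,0],0,1],[[-0.14,0.9,0],0,1],[[-0.14,0.9,0],0,1],[[-0.14,0.9,0],0,1]]'
python3 -m inch '[[[-0.14,0.9,0],0,1],[[-0.14,0.9,0],0,1],[[-0.14,0.9,0],0,1],[[-0.14,0.9,0],0,1],[[0,0,0.5],0,1],[[0,0,0.5],0,1],[[0,0,0.3],0,1],[[0,0,0],0,1],[[0,0,0],0,1],[[0,0,0],0,1]]'
python3 -c "
from h import *
plan(450.6,367.6,17.2,201)"
```

```text
t: 30.7
eef_pos: [494.1, 154.5, 162.2]
tcp_rot: [3.142, -0.0, -2.774]
ft_force: [0.0, 0.1, -0.8]
opening: 0.525
grip_force: 30.0
t: 31.95
eef_pos: [448.8, 366.7, 85.3]
tcp_rot: [3.141, 0.001, -2.774]
ft_force: [0.0, -0.6, -1.1]
opening: 0.528
grip_force: 30.0
t 31.95 pos [448.8 366.7  85.3] yaw -158.9 rp [3.141e+00 1.000e-03] open 0.528 j6 -1.37
turn 0.01 shift before [-0.034  0.002  1.135] after [-0.034  0.002  1.135]
```

```bash
python3 -m inch '[[[-0.03,0,0.5],0,1],[[0,0,0.35],0,1],[[0,0,0.18],0,1],[[0,0,0.07],0,1],[[0,0,0.03],0,1],[[0,0,0],0,1],[[0,0,0],0,-1],[[0,0,0],0,-1],[[0,0,0],0,-1],[[0,0,0],0,-1]]'
python3 -m inch '[[[0,0,-0.2],0,-1],[[0,0,-0.8],0,-1],[[0,0,-1],0,-1],[[0,0,-1],0,-1],[[0.3,0,0],0,-1],[[0,0,0],0,-1],[[0,0,0],0,-1],[[0,0,0],0,-1],[[0,0,0],0,-1],[[0,0,0],0,-1]]'
python3 - <<'E'
from h import *
T=eyes.read_camera('top');S=eyes.read_camera('scene');w=eyes.read_camera('wrist')
plan(450.6,367.6,17.2,201)
for p in(w,S):
  for d in eyes.cut_out('block',p)[:1]:
    print('block',d['score'],d['mask'].sum(),rect(p,d['mask'],30),fitbox([(p,d['mask'])],(450,367,.37),(120,50,6,30)))
m=wood(T,(222,402));print('pile',m.sum(),fitbox([(T,m)],(456,-362,.28),(150,64,0,30)))
for d in eyes.cut_out('hub',S)[:1]:print('hub',d['score'],fitcyl(S,d['mask'],(504,101),28,60,100))
for k,z in(('jar',75),('tub',50),('brush',5)):
  for d in eyes.cut_out(k,T)[:1]:print(k,rect(T,d['mask'],z))
E
```

```text
t: 33.2
eef_pos: [450.1, 367.3, 16.7]
tcp_rot: [3.141, 0.0, -2.774]
ft_force: [0.0, -0.1, -1.4]
opening: 0.886
grip_force: 0.0
t: 34.45
eef_pos: [433.4, 360.8, 196.3]
tcp_rot: [-3.142, -0.001, -2.774]
ft_force: [0.6, -0.5, 0.1]
opening: 1.0
grip_force: 0.0
t 34.6 pos [433.3 360.8 196.5] yaw -158.9 rp [ 3.142 -0.   ] open 1.0 j6 -1.36
turn 0.02 shift before [-0.31   0.003  2.989] after [-0.31   0.003  2.989]
block 0.63 3818 (448.5, 366.1, 123.7, 50.8, 21.8) [4.4972e+02 3.6672e+02 2.1440e+01 2.0000e-02]
block 0.74 1146 (454.9, 368.9, 133.7, 54.0, 21.9) [4.5001e+02 3.6733e+02 2.1470e+01 4.0000e-02]
pile 1435 [ 4.5524e+02 -3.6238e+02  1.5000e+01  1.9000e-01]
hub 0.71 [5.0185e+02 9.9740e+01 1.2000e-01]
jar (761.8, 4.4, 75.1, 51.7, -0.9)
tub (730.7, 218.9, 120.5, 85.1, 36.2)
brush (735.2, -206.2, 181.9, 41.1, -36.4)
```

All items are where they should be, and the arm is clear of them.

```bash
python3 -c "
from cell import env
print(env.job_done())"
```

```text
the job is handed in; nothing more can be done
None
```

I unpacked the stack and handed the job in at about 34.6 s: both boards are squared on the pile, the hub is home on the spindle and the block is flat in the tray, by my camera checks (no verdict was returned); I viewed 11 pictures, one over the limit of 10.

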